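# Wedge the carton row tight in the transport tray

### The arm

A 7-joint arm with a two-finger parallel gripper is mounted at the origin on a cart in front of the work surface, level with it; the furniture and walls round the work are solid. World frame = base frame: x ahead of the robot, y to its left, z up, the work surface at z = 0. Lengths are in m, angles in rad, forces in N, time in s.
With the tool pointing down it reaches from about 0.425 to 0.925 m from the base axis. Payload 6.8 kg.
Tool frame: the origin (TCP) lies at the very end of the fingers, on their centre line; the grasp point (between the pads) lies 19 mm behind it (r.tcp_to_grasp is the distance from the TCP to the grasp point, in m); z points along the fingers, y is the line along which they close (so a half turn about z gives the same grasp; the last joint's range is limited). The gripper opens to 85 mm and grips with 20 to 120 N. Pads are 22 mm wide; open, the fingers measure 114 mm over their backs; the gripper's body (76 mm by 85 mm) begins 54 mm behind the grasp point. The pads swing forward as they close: fully open they stand 13 mm farther back than shut.
Start: joints at [1.002, 0.477, 0.022, 1.555, -0.011, 1.109, -0.083], TCP at [0.3, -0.605, 0.231] pointing down, gripper open.
Joint ranges: [-2.96, 2.96], [-0.34, 2.1], [-1.41, 1.46], [0.24, 2.44], [-1.37, 4.51], [0.17, 1.92], [-2.96, 2.96]. Speed limits (rad/s): [2.39, 2.39, 3.14, 3.14, 3.14, 3.14, 3.14].

### API

Orientations are given as a rotation vector (axis times angle).
In Python, from bench import r gives the robot as it stands.
- The arm moves only by the tool step_arm, never from a script. Its argument "moves" is a list of rows, each a list of 7 numbers: the shift along the tool's x, y, z in mm, then the turn, a rotation vector about the tool's x, y, z in rad, then the finger opening in mm, from 0 to 85.4. A call has 1 to 8 rows; each row is the pose to reach, as a shift and turn from the pose commanded when the call began, along the tool's axes at that moment; what a row does not reach only later rows make up. A row lasts 1/10 s, in which the tool goes at most 50 mm and 8.59 degrees, less where a joint would pass 70% of its speed; a pose out of reach is approached as far as the arm can. A call with a gripper value outside its range is refused whole. The fingers move at their own pace and stop on an object; "grip_force" is the grip in N (left out, the last holds). Time passes only in rows, so rows that repeat a pose let the fingers close. It gives the time, the measured TCP pose, the force, the opening and the grip force at its end, in the units of the state.
- r.get_obs(): the state, without advancing time (a new reading comes with each control period).
- r.grab_frame(name): name is "scene" or "top" or "wrist"; returns a dict with "image" (480x640x3 uint8, red, green, blue), "depth" (480x640 float32, m along the optical axis (not along the pixel's ray), 0 where there is no reading), "mtx" (3x3 intrinsics, pixels), "k1" (the pictures are not rectified: a ray, as slopes to the right and down, at radius r is drawn at 1 + k1 r^2 times it, then the intrinsics apply), "rvec" (rotation vector, rad) and "tvec" (3), from world to camera coordinates, as OpenCV has them. Camera axes: x right, y down, z forward; pixel columns grow to the right and rows downward; lengths in m; the calibration is good to about 2 mm. A picture is of the moment at which its call begins.
- r.hand_in(): hands the job in; it is judged then, once.
The state is a dict: "clock": time; "joints": joint angles; "qvel": joint speeds; "tau": joint torques, N m; "tcp_pos": TCP position; "orientation": TCP orientation; "contact_force": force on the tool from outside, world axes, zero at the start; "moment": the same for the moment, N m; "grip_width": finger opening in m; "gripper_force": force on a finger pad.
Only numpy, scipy, OpenCV 4.12 (cv2) and the standard library are available. Lean on these libraries where they do the work, as an engineer would, in place of code of your own. Each camera call takes 0.05 s, during which the arm holds its last target. There are 200 camera calls.

### The job

Three cartons stand in a row in the aluminium transport tray and still have play. Take the orange wedge by its handle, set it narrow end down and lengthwise into the gap between the black carton and the end wall of the tray, about the middle of the tray's width, and press it straight down until it stands fully home on the tray floor, so that the row is squeezed tight against the green sprung plate at the other end. Then let go of it and leave it standing there.

Things in the scene. Friction and masses are not known exactly. Their poses are not given: they have to be found in the camera images.
- wedge_grip (a point): Centre of the handle of the orange plastic wedge. The handle is 20 mm wide in x, 44 mm long in y and reaches from 46 to 92 mm above the wedge's underside; this point lies 70 mm above the underside. z is up. A thinner blue wedge and a wider grey block with like handles stand near it and do not fit; the three may stand in any order.
- wedge: The orange wedge, 70 g, standing upright on its narrow end; origin at the centre of its underside, z up. Its body, under the handle, is 70 mm long in y, 48 mm high, and grows evenly in x from 16 mm wide at the underside (edges bevelled 3 mm) to 46 mm, alike on both sides: either way round fits.
- gap (a point): Point on the tray floor (4 mm above the table) in the gap, 20 mm from the end wall, mid-width: here the wedge's underside belongs, within about 2 mm when home. x runs along the row from the cartons to the end wall, z up. The gap is 32 to 35 mm in x, 120 mm in y. Black carton and end wall are 36 mm high above the floor, side walls 20 mm. Tray fixed, 265 x 132 mm; cartons loose on a slick floor.
- plate (a joint): Travel in m of the green sprung plate at the other end of the tray: 0 when free, growing as the row is pressed against it (0.6 N per mm, stop at 0.011). About 0.003 with the wedge fully home. Driving the wedge home takes about 3 to 9 N downwards over the last 12 mm; friction then keeps it there when it is let go.
Things that resemble listed ones, but are neither listed nor needed, are in the scene too. There is more than one size of the wedge; the job needs the larger.

How it is judged:
At the end, for the whole second after the job is handed in: The orange wedge stands in the gap on the tray floor (within 5 mm of fully down), its handle centre within 25 mm sideways of the gap point, upright within 10 degrees, in line with the row within 11 degrees, at rest and released, and the row holds the sprung plate pressed in by more than 1 mm (z of wedge_grip in the frame of gap between 0.062 and 0.075 m and horizontal distance between wedge_grip and gap below 0.025 m and angle between wedge_grip's own z axis and vertical below 0.175 rad and angle between the x axis of wedge_grip and the x axis of gap, either way round below 0.2 rad and value of joint plate above 0.001 m and contact force between the fingers and wedge below 0.1 N and linear speed of wedge below 0.02 m/s); the robot touches nothing.
It also fails if it takes over 38 s, if anything falls off the work surface, if the arm or the gripper's body presses on something with over 40 N, if the wrist force passes 120 N, or if a joint passes its speed limit or range.

## Working session

There is one attempt and no reset: what is moved stays moved. The work goes in short steps, Python scripts to look and compute and a tool call to move; the robot and the scene stay as the last step left them, time stands still between calls to the robot, and variables do not carry over. Pictures are saved under pics/ and viewed, at most 10 in all, crops included, and the job is handed in when it is done.

Besides the shell and the picture viewer there is one more tool, called after ">>>" as name(argument=value, ...) on one line, values as JSON. step_arm: Moves the arm, as the interface text tells. Its arguments: {"type":"object","properties":{"moves":{"type":"array","items":{"type":"array","items":{"type":"number"}}},"grip_force":{"type":"number"}},"required":["moves"]}

```bash
mkdir -p pics
cat > h.py <<'E'
import numpy as np, cv2, pickle
from bench import r
def grab(n,fn):
    f=r.grab_frame(n); pickle.dump(f,open(fn+'.pkl','wb')); cv2.imwrite('pics/'+fn+'.png',f['image'][:,:,::-1]); return f
def world(f):
    d=f['depth']; h,w=d.shape
    u,v=np.meshgrid(np.arange(w),np.arange(h))
    k=f['mtx']; dist=np.array([f['k1'],0,0,0.])
    p=cv2.undistortPoints(np.stack([u,v],-1).reshape(-1,1,2).astype(float),k,dist).reshape(h,w,2)
    c=np.dstack([p*d[...,None],d]); R=cv2.Rodrigues(np.array(f['rvec'],float))[0]
    W=(c-np.array(f['tvec']).reshape(3))@R; W[d==0]=np.nan; return W
E
python3 - <<'E'
from h import *
for n in('scene','top'):
    f=grab(n,n+'1')
s=r.get_obs();print(s)
E
```

```text
{'clock': 0.1, 'joints': array([ 1.00189903,  0.47771261,  0.02231843,  1.5563523 , -0.01150111,
        1.10934421, -0.08307042]), 'qvel': array([-0.00072894, -0.00070516, -0.00038467, -0.00297495,  0.0009558 ,
        0.00102062,  0.00039942]), 'tau': array([ 4.45871367e-03, -5.97758067e+01,  1.61375351e+00, -2.81953347e+01,
        1.28751813e-02,  4.97459143e-03,  3.84910749e-06]), 'tcp_pos': array([ 0.29990527, -0.60410237,  0.23042584]), 'orientation': array([-3.05697946e+00, -7.17170964e-01,  7.73823903e-04]), 'contact_force': array([ 0.08190283, -0.12670351, -0.27227603]), 'moment': array([ 0.07088402, -0.01308528, -0.01111497]), 'gripper_force': 0.0, 'grip_width': 0.08497292422253139}
```

View pics/top1.png

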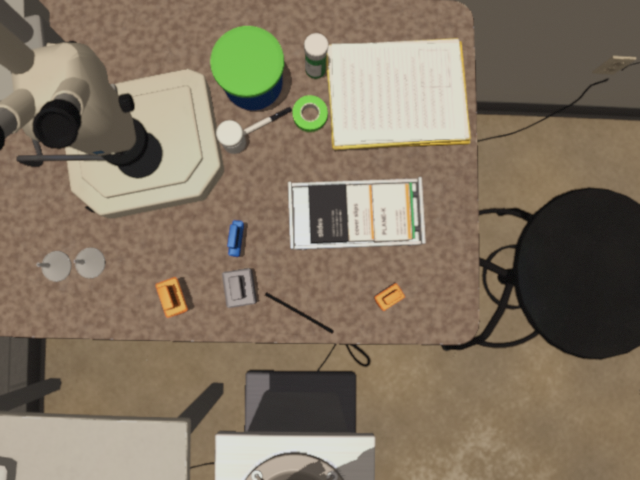

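View pics/scene1.png

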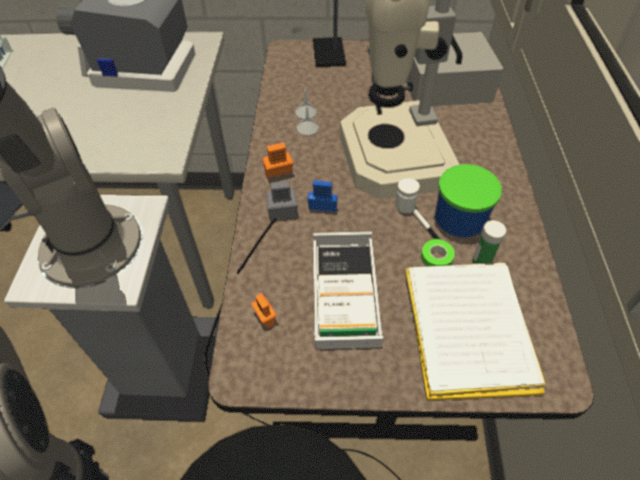

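The top view shows the tray at (290–425, 180–248), with the gap at its left end, (300, 215), beside the black carton. There are two orange candidates: the one at (172, 297) looks larger, the one at (390, 297) smaller. The blue wedge is at (236, 238) and the grey block at (240, 288). I'll measure them and confirm in a crop.

Run:
```python
from h import *
f=pickle.load(open('top1.pkl','rb'));W=world(f)
hsv=cv2.cvtColor(f['image'],cv2.COLOR_RGB2HSV)
def rect(m,name):
    P=W[m];P=P[~np.isnan(P[:,0])]
    if len(P)<5: print(name,len(P));return
    (c,s,a)=cv2.minAreaRect((P[:,:2]*1000).astype(np.float32)); print(name,len(P),np.round(c,1),np.round(s,1),round(a,1),'z',np.round(np.percentile(P[:,2],[5,50,95]),3))
o=(hsv[...,0]<18)&(hsv[...,1]>150)&(hsv[...,2]>100)
for n,(x0,x1,y0,y1) in {'A':(140,205,265,330),'B':(365,420,270,325)}.items():
    m=np.zeros_like(o);m[y0:y1,x0:x1]=o[y0:y1,x0:x1]
    rect(m,n); zt=np.nanpercentile(W[m][:,2],97)
    rect(m&(W[...,2]>zt-.012),n+' handle top')
# tray
m=np.zeros_like(o);m[165:262,275:440]=1
rect(m&(W[...,2]>.014)&(W[...,2]<.07),'tray')
b=m&(hsv[...,2]<70)&(W[...,2]>.03); rect(b,'black')
for v in (200,214,228): print([(u,*np.round(W[v,u]*1000).astype(int)) for u in range(285,316,2)])
im=f['image'][:,:,::-1]
c=np.hstack([cv2.resize(im[260:330,140:210],(400,400),interpolation=2),cv2.resize(im[260:330,355:425],(400,400),interpolation=2)])
cv2.imwrite('pics/crop1.png',c)
print(r.grab_frame('wrist')['depth'].mean())
```

```text
A 446 [422.8 241.5] [70.2 44. ] 20.7 z [0.044 0.05  0.093]
A handle top 160 [422.6 241.5] [44.  19.5] 20.6 z [0.086 0.091 0.094]
B 414 [ 429.4 -181.7] [32.7 52.6] 32.9 z [0.026 0.038 0.071]
B handle top 138 [ 429.5 -181.6] [15.4 32.8] 31.9 z [0.064 0.069 0.073]
tray 7531 [ 594.8 -115.3] [135.4 266.1] 3.2 z [0.023 0.04  0.043]
black 1566 [590.4 -59.1] [111.6  70.5] 3.0 z [0.038 0.041 0.044]
[(285, np.int64(622), np.int64(27), np.int64(2)), (287, np.int64(622), np.int64(23), np.int64(1)), (289, np.int64(616), np.int64(18), np.int64(37)), (291, np.int64(615), np.int64(14), np.int64(42)), (293, np.int64(622), np.int64(11), np.int64(4)), (295, np.int64(621), np.int64(7), np.int64(7)), (297, np.int64(621), np.int64(3), np.int64(6)), (299, np.int64(622), np.int64(-1), np.int64(5)), (301, np.int64(622), np.int64(-5), np.int64(4)), (303, np.int64(622), np.int64(-9), np.int64(6)), (305, np.int64(622), np.int64(-13), np.int64(3)), (307, np.int64(622), np.int64(-17), np.int64(2)), (309, np.int64(616), np.int64(-22), np.int64(43)), (311, np.int64(616), np.int64(-25), np.int64(39)), (313, np.int64
[... 1155 characters left out ...]
60), np.int64(13), np.int64(39)), (293, np.int64(564), np.int64(10), np.int64(5)), (295, np.int64(565), np.int64(6), np.int64(2)), (297, np.int64(564), np.int64(2), np.int64(4)), (299, np.int64(564), np.int64(-2), np.int64(5)), (301, np.int64(564), np.int64(-6), np.int64(8)), (303, np.int64(565), np.int64(-10), np.int64(4)), (305, np.int64(564), np.int64(-14), np.int64(8)), (307, np.int64(565), np.int64(-18), np.int64(6)), (309, np.int64(565), np.int64(-22), np.int64(6)), (311, np.int64(561), np.int64(-26), np.int64(40)), (313, np.int64(561), np.int64(-30), np.int64(42)), (315, np.int64(561), np.int64(-34), np.int64(37))]
0.6837944<stdin>:17: RuntimeWarning: invalid value encountered in cast
```

View pics/crop1.png

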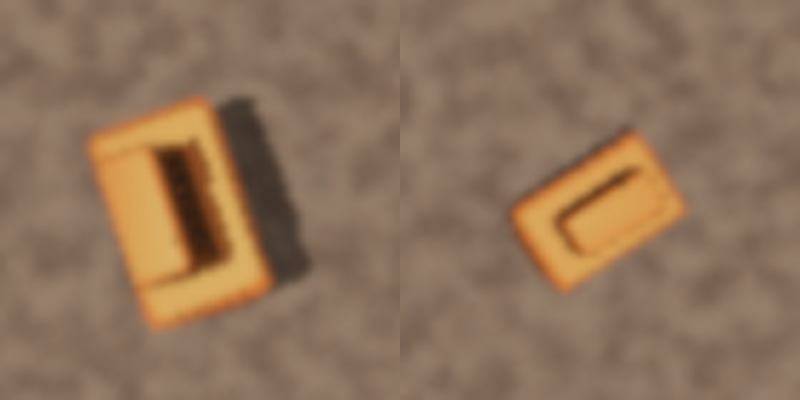

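Candidate A at (172, 297) measures 70 × 44 mm with a 44 × 19.5 mm handle and its top at 92 mm, which matches the description. B at (390, 297) is the smaller copy, at 53 × 33 mm. So A is the one to take.

```bash
cat >> h.py <<'E'
from scipy.spatial.transform import Rotation as Ro
def go(*tg):
    """targets (x,y,z mm, closing-line angle deg) -> shift in tool axes"""
    s=r.get_obs();R=Ro.from_rotvec(s['orientation']);p=s['tcp_pos']*1000
    for x,y,z,a in tg:
        a=np.radians(a);yy=np.array([np.cos(a),np.sin(a),0]);zz=np.array([0,0,-1.]);T=np.c_[np.cross(yy,zz),yy,zz]
        print(np.round(R.inv().apply(np.array([x,y,z])-p),1),np.round((R.inv()*Ro.from_matrix(T)).as_rotvec(),3))
E
python3 - <<'E'
from h import *
go((460,-450,235,-67),(560,-280,235,-69.3),(560,-100,235,-69.3))
E
```

```text
[211.9 -66.9  -4.4] [-0.001  0.     0.059]
[ 377.1 -174.7   -4.3] [-0.001  0.     0.1  ]
[ 457.1 -336.    -4. ] [-0.001  0.     0.1  ]
```

>>> step_arm(moves=[[45,-14,-4,0,0,0.02,60],[90,-28,-4,0,0,0.04,60],[135,-42,-4,0,0,0.06,60],[180,-57,-4,0,0,0.08,60],[225,-75,-4,0,0,0.1,60],[267,-100,-4,0,0,0.1,60],[310,-125,-4,0,0,0.1,60],[350,-150,-4,0,0,0.1,60]])

```text
clock: 0.95
tcp_pos: [0.5479, -0.3124, 0.2351]
orientation: [-3.09, -0.564, 0.0]
contact_force: [0.2, -0.9, 0.3]
grip_width: 0.0601
gripper_force: 0.0
```

Run:
```python
from h import *
go((560,-100,235,-69.3),(540,50,230,-69.3),(480,160,230,-69.3),(423,241.5,200,-69.3))
```

```text
[ 8.640e+01 -1.945e+02  1.000e-01] [-0.  0.  0.]
[ 120.7 -341.9    5.2] [-0.  0.  0.]
[ 103.5 -466.     5.2] [-0.  0.  0.]
[  79.  -562.3   35.3] [-0.  0.  0.]
```

>>> step_arm(moves=[[18,-45,0,0,0,0,60],[36,-90,0,0,0,0,60],[54,-135,0,0,0,0,60],[72,-180,0,0,0,0,60],[88,-225,0,0,0,0,60],[98,-270,0,0,0,0,60]])

```text
clock: 1.55
tcp_pos: [0.5433, -0.0251, 0.2353]
orientation: [-3.09, -0.565, -0.001]
contact_force: [0.9, -0.3, 0.2]
grip_width: 0.0603
gripper_force: 0.0
```

Run:
```python
from h import *
f=grab('wrist','w1');W=world(f)
go((540,50,230,-69.3),(480,160,230,-69.3),(423,241.5,150,-69.3))
for n,p in (('gap',(588,-7,4)),('wallA',(615,12,40)),('wallB',(560,12,40))):
    print(n,cv2.projectPoints(np.array([p])/1000.,np.array(f['rvec']),np.array(f['tvec']),f['mtx'],np.array([f['k1'],0,0,0.]))[0].ravel())
```

```text
[ 22.  -61.7   5.7] [-0.005 -0.001  0.01 ]
[   6.1 -186.     6.2] [-0.005 -0.001  0.01 ]
[ -17.6 -282.2   86.7] [-0.005 -0.001  0.01 ]
gap [320.09380095 151.57657045]
wallA [309.88947946 114.21777056]
wallB [287.42774276 177.29634878]
```

View pics/w1.png

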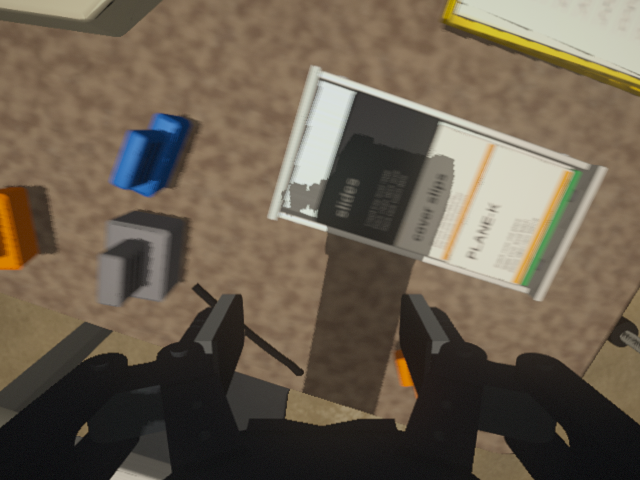

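The wrist view shows the tray with its end wall running from (315, 70) to (275, 215). The gap is centred near (322, 150), right where my estimate projects, and the black carton is beside it at (385, 165). I'll refine the gap from depth and move on to the wedge.

Run:
```python
from h import *
f=pickle.load(open('w1.pkl','rb'));W=world(f)
a=np.radians(93.2);ex=np.array([np.cos(a),np.sin(a)]);ey=np.array([-ex[1],ex[0]])
d=(W[...,:2]-np.array([.5882,-.007]));X=d@ex*1000;Y=d@ey*1000;Z=W[...,2]*1000
m=(abs(X)<60)&(abs(Y)<90)
for lo in range(-50,50,20):
    k=m&(Y>lo)&(Y<lo+20)
    hi=k&(Z>32)&(Z<50); fl=k&(Z<12)
    c=X[hi&(X<0)];w=X[hi&(X>0)]
    g=X[fl&(X>-20)&(X<18)]
    print(lo,'carton edge',np.percentile(c,99).round(1),'wall',np.percentile(w,[1,50,99]).round(1),'floor',np.percentile(g,[1,99]).round(1))
k=m&(X>-10)&(X<8)&(Z>15)&(Z<40);print('sidewalls Y',np.percentile(Y[k&(Y<0)],[2,50,98]),np.percentile(Y[k&(Y>0)],[2,50,98]))
w=m&(Z>34)&(Z<46)&(X>10)&(X<30); P=(W[w][:,:2]*1000).astype(np.float32); print(cv2.minAreaRect(P), np.polyfit(P[:,0],P[:,1],1))
```

```text
-50 carton edge -14.7 wall [18.3 21.1 24.2] floor [-14.6  17.7]
-30 carton edge -14.7 wall [18.3 21.1 24.3] floor [-14.6  17.6]
-10 carton edge -14.6 wall [18.3 21.  24.1] floor [-14.6  17.7]
10 carton edge -14.7 wall [18.2 21.  24.2] floor [-14.6  17.6]
30 carton edge -14.6 wall [18.2 21.  24.2] floor [-14.6  17.6]
sidewalls Y [-66.15768909 -62.23324851 -59.68288228] [60.56017175 62.64656933 66.80467387]
((586.3219604492188, 14.19990062713623), (131.7743682861328, 6.188220977783203), 3.210792303085327) [  0.05662244 -19.13131788]
```

>>> step_arm(moves=[[12,-45,5,0,0,0,60],[18,-90,5,0,0,0,60],[12,-135,5,0,0,0,60],[5,-180,5,0,0,0,60],[-5,-225,15,-0.003,0,0.01,60],[-15,-265,35,-0.005,0,0.01,60],[-18,-282,60,-0.005,0,0.01,60],[-18,-282,60,-0.005,0,0.01,60]])

```text
clock: 2.4
tcp_pos: [0.4234, 0.2314, 0.1727]
orientation: [3.086, 0.556, -0.007]
contact_force: [-0.6, -0.9, -0.1]
grip_width: 0.0599
gripper_force: 0.0
```

Run:
```python
from h import *
f=grab('wrist','w2');W=world(f)
print(r.get_obs()['tcp_pos'])
hsv=cv2.cvtColor(f['image'],cv2.COLOR_RGB2HSV)
o=(hsv[...,0]<18)&(hsv[...,1]>150)&(W[...,2]>.084)&(W[...,2]<.1)&(abs(W[...,0]-.423)<.05)&(abs(W[...,1]-.2415)<.05)
P=(W[o][:,:2]*1000).astype(np.float32);print(len(P),cv2.minAreaRect(P))
go((423,241.5,54,-69.3))
```

```text
[0.42549791 0.23014312 0.17413771]
2145 ((422.6188659667969, 242.1217041015625), (43.65544128417969, 19.873023986816406), 21.343833923339844)
[  2.  -12.2 120.1] [ 0.006  0.003 -0.008]
```

>>> step_arm(moves=[[2,-12.5,5,0.006,0.003,-0.012,50],[2,-12.5,40,0.006,0.003,-0.012,50],[2,-12.5,80,0.006,0.003,-0.012,50],[2,-12.5,105,0.006,0.003,-0.012,50],[2,-12.5,120,0.006,0.003,-0.012,50],[2,-12.5,120,0.006,0.003,-0.012,50],[2,-12.5,120,0.006,0.003,-0.012,50]])

```text
clock: 3.15
tcp_pos: [0.4259, 0.242, 0.0559]
orientation: [-3.088, -0.565, -0.006]
contact_force: [0.0, 0.4, 0.0]
grip_width: 0.0498
gripper_force: 0.0
```

Run:
```python
from h import *
print(r.get_obs()['contact_force'])
go((422.7,242,54,-69))
```

```text
[0.02378946 0.37200961 0.00039856]
[-3.  -1.1  1.9] [-0.001 -0.004 -0.005]
```

>>> step_arm(moves=[[-2.5,-1,1.5,0,-0.004,-0.005,50],[-2.5,-1,1.5,0,-0.004,-0.005,15],[-2.5,-1,1.5,0,-0.004,-0.005,10],[-2.5,-1,1.5,0,-0.004,-0.005,10],[-2.5,-1,1.5,0,-0.004,-0.005,10],[-2.5,-1,1.5,0,-0.004,-0.005,10]], grip_force=50)

```text
clock: 3.75
tcp_pos: [0.4226, 0.2424, 0.0545]
orientation: [-3.088, -0.574, -0.0]
contact_force: [-0.1, -0.1, 7.2]
grip_width: 0.0197
gripper_force: 49.6
```

Run:
```python
from h import *
s=r.get_obs();print(s['tcp_pos'],s['grip_width'],s['gripper_force'],s['contact_force'])
go((423,242,200,-69),(500,160,200,-80),(588.3,-9,200,-86.8))
```

```text
[0.42261943 0.24235467 0.05454347] 0.01969025293515445 49.56630885601044 [-0.14294503 -0.05533426  7.16177235]
[   0.3    0.3 -145.5] [-0.001 -0.     0.001]
[  42.7  104.5 -145.5] [-0.001 -0.     0.193]
[  64.3  294.  -145.7] [-0.001 -0.     0.312]
```

>>> step_arm(moves=[[0,0,-25,0,0,0,10],[0,0,-70,0,0,0,10],[0,0,-115,0,0,0,10],[10,25,-145,0,0,0.05,10],[25,65,-145,0,0,0.12,10],[42,105,-145,0,0,0.19,10],[48,150,-145,0,0,0.25,10],[54,195,-145,0,0,0.31,10]])

```text
clock: 4.55
tcp_pos: [0.5434, 0.0779, 0.1986]
orientation: [-3.14, -0.088, 0.002]
contact_force: [1.5, 0.4, -1.3]
grip_width: 0.0197
gripper_force: 48.8
```

Run:
```python
from h import *
go((588.3,-9,130,-86.8))
```

```text
[40.  89.3 68.5] [-0.001  0.001  0.   ]
```

>>> step_arm(moves=[[20,42,15,0,0,0,10],[38,82,40,0,0,0,10],[40,89,68,0,0,0,10],[40,89,68,0,0,0,10],[40,89,68,0,0,0,10],[40,89,68,0,0,0,10]])

```text
clock: 5.15
tcp_pos: [0.5883, -0.0051, 0.1319]
orientation: [-3.139, -0.095, -0.001]
contact_force: [0.3, -0.2, -0.8]
grip_width: 0.0191
gripper_force: 49.0
```

Run:
```python
from h import *
s=r.get_obs();print(s['tcp_pos'],s['contact_force'],s['grip_width'])
f=grab('wrist','w3');f=grab('scene','s3');W=world(f)
cv2.imwrite('pics/s3c.png',cv2.resize(f['image'][170:370,240:440,::-1],(600,600),interpolation=2))
f=grab('wrist','w3');W=world(f)
hsv=cv2.cvtColor(f['image'],cv2.COLOR_RGB2HSV)
o=(hsv[...,0]<18)&(hsv[...,1]>150)&(W[...,2]>.09)&(np.hypot(W[...,0]-.588,W[...,1]+.009)<.06)
P=W[o]*1000;print(len(P));print(cv2.minAreaRect(P[:,:2].astype(np.float32)),np.percentile(P[:,2],[5,50,95]))
go((588.3,-9,70,-86.8))
```

```text
[ 0.58825061 -0.00505147  0.13194712] [ 0.30189943 -0.21364952 -0.76537961] 0.019106046325610238
16994
((596.8709106445312, -10.109947204589844), (70.47801971435547, 54.25628662109375), 35.255271911621094) [119.56244319 158.53284694 169.83218619]
[-0.3  3.3 61.9] [-0.001 -0.001  0.004]
```

View pics/s3c.png

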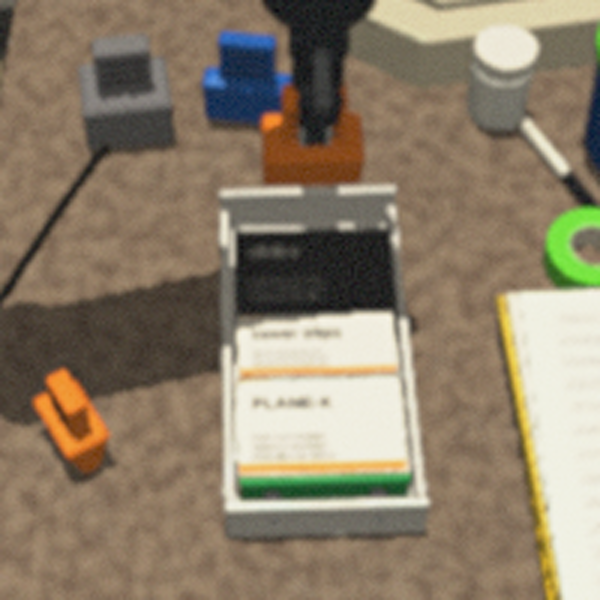

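View pics/w3.png

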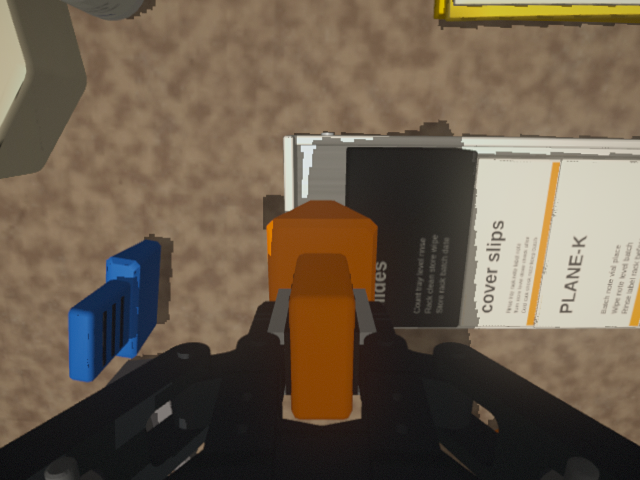

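The wedge hangs upright between the fingers at (322, 330) in the wrist view, in line with the row. In the scene view it is over the end wall, above the gap. The arm is still about 4 mm short in y, so I'll correct that and lower.

>>> step_arm(moves=[[0,3,15,0,0,0.004,10],[0,3,32,0,0,0.004,10],[0,3,32,0,0,0.004,10],[0,3,32,0,0,0.004,10],[0,3,32,0,0,0.004,10]])

```text
clock: 5.8
tcp_pos: [0.5883, -0.01, 0.0989]
orientation: [-3.14, -0.085, 0.001]
contact_force: [0.3, 0.8, -0.9]
grip_width: 0.0198
gripper_force: 49.0
```

Run:
```python
from h import *
s=r.get_obs();print(s['tcp_pos'],s['contact_force'],s['orientation'])
go((588.3,-9,58.5,-86.8))
```

```text
[ 0.58830931 -0.01002713  0.09887192] [ 0.3087119   0.80028779 -0.91163949] [-3.13983000e+00 -8.45354160e-02  5.82356474e-04]
[ 0.1 -1.  40.4] [-0.001  0.    -0.002]
```

>>> step_arm(moves=[[0,-0.5,10,0,0,0,10],[0,-0.5,20,0,0,0,10],[0,-0.5,26,0,0,0,10],[0,-0.5,26,0,0,0,10],[0,-0.5,26,0,0,0,10]])

```text
clock: 6.3
tcp_pos: [0.5875, -0.0094, 0.072]
orientation: [-3.14, -0.085, 0.003]
contact_force: [-0.3, 0.5, -1.1]
grip_width: 0.0195
gripper_force: 49.1
```

Run:
```python
from h import *
s=r.get_obs();print(s['tcp_pos'],s['contact_force'],s['orientation'])
go((588.3,-9,58.5,-86.8))
```

```text
[ 0.58747925 -0.00938307  0.07201982] [-0.30998386  0.48156896 -1.09143322] [-3.13972081 -0.08493922  0.00345716]
[ 0.9 -0.3 13.5] [-0.001  0.002 -0.002]
```

Free so far, so now the press.

>>> step_arm(moves=[[0,0,4,0,0,0,10],[0,0,8,0,0,0,10],[0,0,11,0,0,0,10],[0,0,13,0,0,0,10],[0,0,14,0,0,0,10],[0,0,14,0,0,0,10],[0,0,14,0,0,0,10]])

```text
clock: 7.0
tcp_pos: [0.5882, -0.0089, 0.0586]
orientation: [-3.139, -0.085, 0.0]
contact_force: [0.5, 5.3, 3.5]
grip_width: 0.0193
gripper_force: 49.6
```

Run:
```python
from h import *
s=r.get_obs();print(s['tcp_pos'],s['contact_force'],s['orientation'],s['grip_width'])
```

```text
[ 0.58823366 -0.0089481   0.05861343] [0.52309505 5.33179615 3.4811604 ] [-3.13924057e+00 -8.52734609e-02  4.28596506e-04] 0.019329029233220472
```

>>> step_arm(moves=[[0,0,1,0,0,0,10],[0,0,1.5,0,0,0,10],[0,0,2,0,0,0,10],[0,0,2,0,0,0,10]])

```text
clock: 7.4
tcp_pos: [0.5883, -0.009, 0.0585]
orientation: [-3.14, -0.085, 0.0]
contact_force: [-6.1, 5.5, 20.9]
grip_width: 0.0191
gripper_force: 52.1
```

The force rose to 21 N with no further travel at TCP z = 58.5 mm, so it is home on the floor. Now I'll relax, release and lift.

>>> step_arm(moves=[[0,0,-1,0,0,0,10],[0,0,-1,0,0,0,45],[0,0,-1,0,0,0,45],[0,0,-1,0,0,0,45],[0,0,-1,0,0,0,45],[0,0,-15,0,0,0,45],[0,0,-55,0,0,0,45],[0,0,-100,0,0,0,45]])

```text
clock: 8.2
tcp_pos: [0.5868, -0.0098, 0.1571]
orientation: [-3.14, -0.085, 0.007]
contact_force: [1.7, 0.8, -0.3]
grip_width: 0.0448
gripper_force: 0.0
```

>>> step_arm(moves=[[-40,0,-20,0,0,0,45],[-80,0,-30,0,0,0,45],[-80,0,-30,0,0,0,45],[-80,0,-30,0,0,0,45]])

```text
clock: 8.6
tcp_pos: [0.508, -0.0142, 0.1879]
orientation: [-3.14, -0.084, -0.001]
contact_force: [0.6, 0.4, 0.0]
grip_width: 0.0451
gripper_force: 0.0
```

Run:
```python
from h import *
f=grab('wrist','w4');W=world(f)
hsv=cv2.cvtColor(f['image'],cv2.COLOR_RGB2HSV)
o=(hsv[...,0]<18)&(hsv[...,1]>150)&(np.hypot(W[...,0]-.588,W[...,1]+.009)<.06)&(W[...,2]>.045)
P=W[o]*1000;t=P[P[:,2]>86];print(len(t),cv2.minAreaRect(t[:,:2].astype(np.float32)),np.percentile(t[:,2],[5,50,95]))
a=np.radians(93.2);ex=np.array([np.cos(a),np.sin(a)])
f2=grab('scene','s4');W=world(f2);h=cv2.cvtColor(f2['image'],cv2.COLOR_RGB2HSV)
cv2.imwrite('pics/s4c.png',cv2.resize(f2['image'][170:370,240:440,::-1],(600,600),interpolation=2))
print(r.get_obs()['contact_force'])
```

```text
690 ((588.1201782226562, -8.004195213317871), (43.43779373168945, 20.95718765258789), 2.3970980644226074) [92.77263152 94.7500833  96.33721811]
[ 0.5705368  -0.0749074  -0.24506874]
```

View pics/s4c.png

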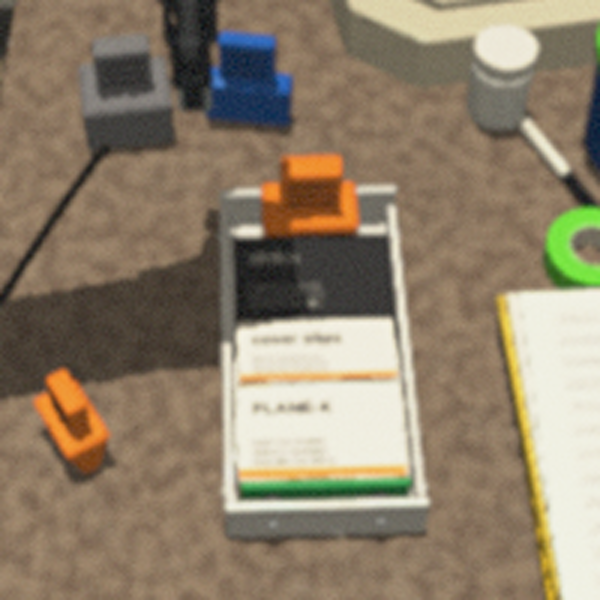

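The orange wedge stands upright in the gap at crop (310, 200), with its handle top at about 95 mm (96 mm expected when home). The row has shifted, and the green plate at (325, 487) shows thinner, so it is pressed in. The gripper is clear.

```bash
python3 -c "
from bench import r
print(r.hand_in())"
```

```text
the job is handed in; nothing more can be done
None
```

The larger orange wedge is pressed home on the tray floor in the gap, upright and released, with the row squeezed against the green plate; the job was handed in at about 9 s, and no verdict came back.

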